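# Point the test selector at the blue connector and press test

### The arm

A 6-joint arm with a two-finger parallel gripper is mounted at the origin on the work surface. World frame = base frame: x ahead of the robot, y to its left, z up, the work surface at z = 0. Lengths are in m, angles in rad, forces in N, time in s.
With the tool pointing down it reaches from about 0.275 to 1 m from the base axis. Payload 8.4 kg.
Tool frame: the origin (TCP) lies on the centre line of the jaws, within the pads' length; the fingertips stand 17 mm ahead of it and the grasp point (between the pads) lies 2 mm behind it (bot.tcp_to_tips is the y of the fingertips in the tool frame, in m); y points along the fingers, z is the direction in which the jaws open and shut, and the axes are right-handed (so a half turn about y gives the same grasp; the last joint's range is limited). The gripper opens to 85 mm and grips with 20 to 120 N. Pads are 22 mm wide; open, the fingers measure 114 mm over their backs; the gripper's body (76 mm by 85 mm) begins 54 mm behind the grasp point. The pads swing forward as they close: fully open they stand 13 mm farther back than shut.
Start: joints at [-1.215, 0.353, 1.633, -0, 1.155, -0.002], TCP at [0.219, -0.585, 0.248] pointing down, gripper open.
Joint ranges: [-2.63, 2.63], [-0.92, 2.1], [0.06, 2.66], [-1.3, 4.44], [0, 2.69], [-3.02, 3.02]. Speed limits (rad/s): [2.22, 2.22, 2.79, 3.14, 3.14, 3.14].

### API

Orientations are given as a unit quaternion [x, y, z, w].
In Python, from workcell import bot, hand, kinematics, get_obs, vision, hand_in gives the robot as it stands. The module is installed in compiled form; this text tells all that it offers. Calls block until the motion is done:
- bot.reach(position, orientation): joint-space move of the TCP to a pose.
- bot.servo_line(position, ori=None, velocity=0.15): straight line of the TCP; ori=None keeps the orientation; velocity is the mean speed in m/s.
- bot.goto_joints(angles): joint-space move.
- hand.move_gripper(opening, strength=None): finger opening in m; strength is the grip in N (None keeps the last); returns when the fingers have stopped.
- bot.dwell(seconds).
- kinematics.solve_ik(position, orientation): joint angles nearest the present ones, or None.
- get_obs(): the state.
- vision.read_camera(name): name is "scene" or "side" or "wrist"; returns a dict with "frame" (420x560x3 uint8, red, green, blue), "intrinsics" (3x3 intrinsics, pixels), "view" (4x4, takes a point from world to camera coordinates). Camera axes: x right, y down, z forward; pixel columns grow to the right and rows downward; lengths in m; the calibration is good to about 2 mm. The wrist camera is an equidistant fisheye: a pixel r from the principal point sees the ray r / f radians off the axis. A picture is of the moment at which its call begins. There is no depth.
A pose or a line that the arm cannot do raises bot.IKError and nothing moves.
- hand_in(): hands the job in, once; it reports no verdict.
The state is a dict: "time_s": time; "joint_pos": joint angles; "joint_vel": joint speeds; "joint_efforts": joint torques, N m; "position": TCP position; "orientation": TCP orientation; "wrist_force": force on the tool from outside, world axes, zero at the start; "ft_torque": the same for the moment, N m; "gripper_width": finger opening in m.
Only numpy, scipy, OpenCV 4.12 (cv2) and the standard library are available. Lean on these libraries where they do the work, as an engineer would, in place of code of your own. Each camera call takes 0.05 s, during which the arm holds its last target. There are 200 camera calls.

### The job

On the power distribution box, push the black selector arm round with a fingertip until it points at the centre of the blue panel connector on the box, then press the yellow test button all the way down for a moment and let it go. Do not press the button while the arm points anywhere else. Do not pinch the arm between the fingers, and leave the loose things lying around the box where they are.

Things in the scene. Friction and masses are not known exactly. Their poses are not given: they have to be found in the camera images.
- dist_box: low black steel box with a white top plate, fixed to the bench, 255 mm (its x) by 350 mm (its y) by 45 mm high. Its origin is at bench height straight under the selector's axis; the box reaches from 70 mm on its -x side to 185 mm on its +x side and 175 mm either way in y. The four connectors stand on its +x half, at 0.45 and 1.15 rad to either side of its x axis as seen from the selector's axis.
- selector_axis (a point): point on the selector's upright turning axis, 77 mm above the bench, at mid-height of the arm. Below the arm a grey disc 60 mm across and 8 mm high lies on the box top.
- selector (a joint): angle of the selector arm about the upright axis, rad: 0 when it points along the box's +x, growing anticlockwise seen from above, stops at -1.6 and 1.6. No click positions and no spring: it stays where it is left; stiff friction of about 0.15 N m (2 N at 75 mm from the axis). At the start it is within 0.15 of 0.
- selector_tip (a point): outer end of the black selector arm with an orange end and a white line along its top, 105 mm from the axis. The arm is a straight bar 22 mm wide; its underside is 63 mm and its top 91 mm above the bench (18 to 46 mm above the box top); it reaches 20 mm behind the axis. This point is at mid-height, 77 mm above the bench. Either side face can be pushed; in the rules the left (anticlockwise) side is selector_c1 and the right side selector_c2.
- selector_aim (a point): point in the air straight ahead of the arm, on its centre line, 150 mm from the axis and 77 mm above the bench: it lies over the centre of a connector when the arm points squarely at it.
- black_connector: black panel connector standing on the box top at 150 mm from the selector's axis: a tapered plastic stub, 38 mm tall, 42 mm wide at its flange and 27 mm at its top, with a brass dot on top; fixed to the box. Its origin is the centre of its underside, 45 mm above the bench. Which of the four colours stands in which of the four places changes.
- red_connector: red panel connector standing on the box top at 150 mm from the selector's axis: a tapered plastic stub, 38 mm tall, 42 mm wide at its flange and 27 mm at its top, with a brass dot on top; fixed to the box. Its origin is the centre of its underside, 45 mm above the bench. Which of the four colours stands in which of the four places changes.
- blue_connector: blue (the target) panel connector standing on the box top at 150 mm from the selector's axis: a tapered plastic stub, 38 mm tall, 42 mm wide at its flange and 27 mm at its top, with a brass dot on top; fixed to the box. Its origin is the centre of its underside, 45 mm above the bench. Which of the four colours stands in which of the four places changes.
- green_connector: green panel connector standing on the box top at 150 mm from the selector's axis: a tapered plastic stub, 38 mm tall, 42 mm wide at its flange and 27 mm at its top, with a brass dot on top; fixed to the box. Its origin is the centre of its underside, 45 mm above the bench. Which of the four colours stands in which of the four places changes.
- test_button_top (a point): centre of the top of the yellow round push button, 36 mm across, 57 mm above the bench when not pressed (the point moves down with the button). It stands in a fixed black collar (52 mm across, top 47 mm above the bench) on a small grey station, 80 by 70 mm and 35 mm high, fixed to the bench left or right of the box.
- test_button (a joint): travel of the button, m: 0 released, 0.006 fully down; its spring needs about 4 N to go fully down, and it springs back by itself.
- parts_box: loose clear plastic tray 90 by 75 by 35 mm with fittings inside, on the side of the box opposite the button station; leave alone. Origin: centre of its underside.
- tape_roll: loose red tape roll lying flat, 64 mm across, 19 mm high, on the bench on the robot's side of the box; leave alone. Origin: centre of its underside.
- spare_connector: loose blue spare connector standing on the bench (not on the box), 38 mm across and 72 mm tall with a brass pin on top, on the robot's side of the box; leave alone: it is not the target. Origin: centre of its underside.

How it is judged:
On the way, in this order (a step that is already met when the one before it is completed fails the run):
1. the selector arm stands still, pointing at the blue connector (horizontal distance between selector_aim and blue_connector below 0.015 m and velocity of joint selector between -0.05 and 0.05 rad/s), for 0.3 s.
2. the test button is pressed down while the arm points at the blue connector (horizontal distance between selector_aim and blue_connector below 0.015 m and value of joint test_button above 0.0045 m), for 0.1 s.
At the end, for the whole second after the job is handed in: the arm is at rest with its centre line passing within 15 mm (about 6 degrees) of the blue connector's centre, the button is released (within 1.5 mm of its rest), after having been pressed at least 4.5 mm of its 6 mm with the arm there, and every loose thing is within 20 mm of where it started (all of step 1 and value of joint test_button below 0.0015 m and distance of each of parts_box, tape_roll, spare_connector from where it was at the start of the episode below 0.02 m); the robot touches nothing.
It fails at once if the test button is pressed while the arm does not point at the blue connector (not (horizontal distance between selector_aim and blue_connector below 0.015 m) and value of joint test_button above 0.003 m).
It fails at once if the selector arm is pinched between the fingers (contact force between the fingers and selector_c1 above 1 N and contact force between the fingers and selector_c2 above 1 N).
It fails at once if the selector arm is pushed with the robot's arm instead of a finger (contact force between the arm and selector_c1 above 5 N or contact force between the arm and selector_c2 above 5 N).
It fails at once if a loose thing is moved, lifted or carried (distance of any of parts_box, tape_roll, spare_connector from where it was at the start of the episode above 0.02 m).
It also fails if it takes over 51 s, if anything falls off the work surface, if the arm or the gripper's body presses on something with over 40 N, if the wrist force passes 120 N, or if a joint passes its speed limit or range.

## Working session

There is one attempt and no reset: what is moved stays moved. The work goes in short steps, each a Python script; the robot and the scene stay as the last script left them, time stands still between calls to the robot, and variables do not carry over. Pictures are saved under pics/ and viewed, about 8 in all and at most 12, crops included, and the job is handed in when it is done.

```bash
mkdir -p pics; cat > h.py <<'E'
from workcell import bot, hand, kinematics, get_obs, vision, hand_in
import numpy as np, cv2
def snap(cam,fn,crop=None,s=1):
    r=vision.read_camera(cam); im=cv2.cvtColor(r["frame"],cv2.COLOR_RGB2BGR)
    if crop: x0,y0,x1,y1=crop; im=im[y0:y1,x0:x1]
    cv2.imwrite("pics/"+fn,cv2.resize(im,None,fx=s,fy=s,interpolation=cv2.INTER_CUBIC)); return r
def px2w(r,u,v,z):
    K=r["intrinsics"];V=r["view"];d=V[:3,:3].T@np.linalg.solve(K,[u,v,1.]);o=-V[:3,:3].T@V[:3,3]
    return o+d*(z-o[2])/d[2]
def w2px(r,p):
    c=r["view"]@np.append(p,1.);q=r["intrinsics"]@c[:3];return q[:2]/q[2]
E
python3 - <<'E'
from h import *
for c in("scene","side"):
    r=snap(c,c+"1.png",s=1.4); print(c,r["intrinsics"].tolist(),r["view"].round(3).tolist())
    np.savez(c+".npz",**{k:r[k] for k in("intrinsics","view","frame")})
o=get_obs();print(o["time_s"],o["position"],o["orientation"],o["gripper_width"])
E
```

```text
scene [[441.935794030412, 0.0, 277.77249522827344], [0.0, 441.935794030412, 212.41590909024225], [0.0, 0.0, 1.0]] [[-0.49, 0.872, 0.011, 0.256], [0.51, 0.296, -0.808, -0.262], [-0.707, -0.39, -0.59, 1.365], [0.0, 0.0, 0.0, 1.0]]
side [[384.67499398657196, 0.0, 275.61751980090435], [0.0, 384.67499398657196, 208.14339878095865], [0.0, 0.0, 1.0]] [[-0.872, -0.49, -0.015, 0.514], [-0.277, 0.517, -0.81, 0.194], [0.404, -0.702, -0.587, 0.53], [0.0, 0.0, 0.0, 1.0]]
0.1 [ 0.21875356 -0.58504332  0.2476374 ] [-0.12590477  0.69625652 -0.6953857   0.12575206] 0.08515005741485505
```

View pics/scene1.png

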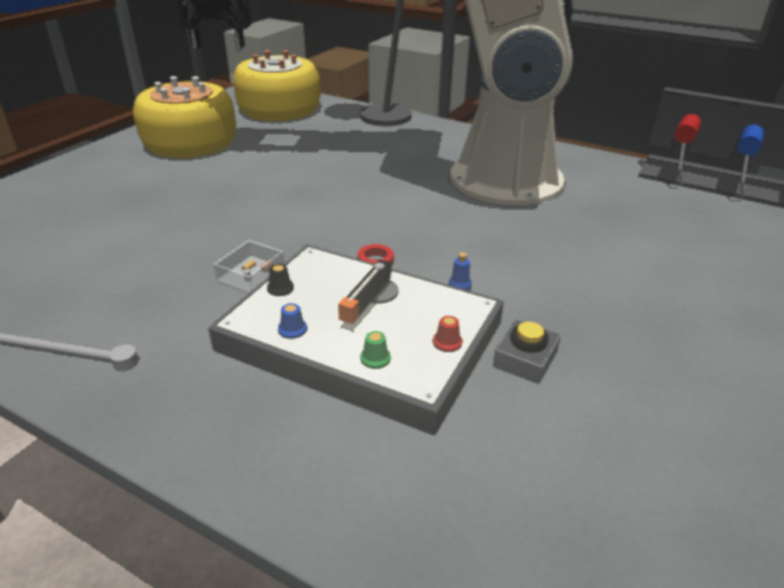

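View pics/side1.png

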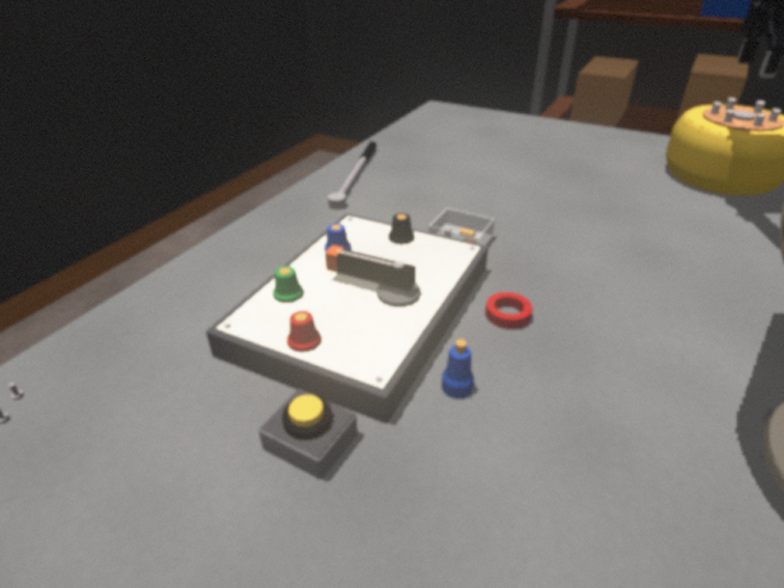

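```bash
python3 - <<'E'
from h import *
from scipy.optimize import least_squares
S=dict(black=(279,268),blue=(291,308),green=(376,338),red=(449,321),btn=(531,331),spare=(462,256))
D=dict(black=(402,216),blue=(337,229),green=(285,271),red=(301,317),btn=(306,408),spare=(461,344))
Z=dict(btn=.057,spare=.072)
A=dict(black=-1.15,blue=-.45,green=.45,red=1.15)
P={}
for k in S:
    a=[px2w(np.load(n+".npz"),d[k][0]/1.4,d[k][1]/1.4,Z.get(k,.083))[:2] for n,d in(("scene",S),("side",D))]
    P[k]=np.mean(a,0); print(k,a[0].round(4),a[1].round(4))
f=lambda q:np.concatenate([q[:2]+.15*np.array([np.cos(q[2]+A[k]),np.sin(q[2]+A[k])])-P[k] for k in A])
s=least_squares(f,[.5,0,0]);print(s.x,s.fun.round(4))
ax=s.x[:2]
for n,t in(("scene",(348,302)),("side",(330,253))):
    p=px2w(np.load(n+".npz"),t[0]/1.4,t[1]/1.4,.091)[:2];print(n,"tip",p,np.linalg.norm(p-ax),np.arctan2(*(p-ax)[::-1])-s.x[2])
E
```

```text
black [ 0.6329 -0.1266] [ 0.6327 -0.1306]
blue [ 0.7034 -0.0522] [ 0.6989 -0.0498]
green [0.7003 0.0795] [0.6973 0.0763]
red [0.6216 0.1455] [0.6203 0.1449]
btn [0.5545 0.2397] [0.5481 0.2382]
spare [0.4485 0.0887] [0.4417 0.0882]
[0.56534764 0.00679434 0.04183557] [-0.0005  0.0011  0.0019 -0.0018 -0.0013 -0.0003 -0.0001  0.0009]
scene tip [0.66207033 0.01324013] 0.09693723362815607 0.024708029657135755
side tip [0.66231626 0.02155185] 0.09808514927159175 0.1091940277232717
```

```bash
cat >> h.py <<'E'
from scipy.spatial.transform import Rotation as R
AX=np.array([.5653,.0068])
def ori(phi,s):
    z=s*np.array([np.cos(phi),np.sin(phi),0]);y=np.array([0,0,-1.]);return R.from_matrix(np.c_[np.cross(y,z),y,z]).as_quat()
def pose(phi,off,z,s,r=.078):
    c,n=np.cos(phi),np.sin(phi);return [AX[0]+r*c-off*n,AX[1]+r*n+off*c,z],ori(phi,s)
def st(m=""):
    o=get_obs();print(m,round(o["time_s"],2),o["position"].round(4),o["wrist_force"].round(2),o["joint_pos"].round(2))
E
python3 - <<'E'
from h import *
print(bot.tcp_to_tips)
best=min((1,-1),key=lambda s:abs(kinematics.solve_ik(*pose(.1,.05,.2,s))[5]))
s=best;print(s,kinematics.solve_ik(*pose(.1,.05,.2,s)).round(2))
hand.move_gripper(0.0)
bot.reach(*pose(.1,.05,.2,s)); st("above")
p,q=pose(.1,.05,.105,s); bot.servo_line(p,q,.15)
snap("scene","scene2.png",(130,130,400,330),2.9); st("low")
E
```

```text
0.017Traceback (most recent call last):
  File "<stdin>", line 3, in <module>
  File "<stdin>", line 3, in <lambda>
TypeError: 'NoneType' object is not subscriptable
```

```bash
python3 - <<'E'
from h import *
for s in(1,-1):
  for a in (.1,-.45): print(s,a,kinematics.solve_ik(*pose(a,.05,.2,s)),kinematics.solve_ik(*pose(a,.022,.085,s)))
s=[s for s in(1,-1) if kinematics.solve_ik(*pose(.1,.05,.2,s)) is not None][0]
hand.move_gripper(0.0)
bot.reach(*pose(.1,.05,.2,s)); st("above")
p,q=pose(.1,.05,.105,s); bot.servo_line(p,q,.15)
snap("scene","scene2.png",(130,130,400,330),2.9); st("low")
E
```

```text
1 0.1 [ 0.09817547  0.42417263  1.64105505  0.          1.07636497 -0.00182453] [ 0.05453321  0.56143597  1.71233749  0.          0.86781919 -0.04546679]
1 -0.45 [ 2.49377733e-02  4.48216186e-01  1.60291395e+00 -4.44089210e-16
  1.09046252e+00  4.74937773e-01] [-1.36676642e-02  5.65653489e-01  1.70435533e+00 -4.44089210e-16
  8.71583836e-01  4.36332336e-01]
-1 0.1 None None
-1 -0.45 [ 2.49377733e-02  4.48216186e-01  1.60291395e+00 -4.44089210e-16
  1.09046252e+00 -2.66665488e+00] [-1.36676642e-02  5.65653489e-01  1.70435533e+00 -4.44089210e-16
  8.71583836e-01 -2.70526032e+00]
above 3.6 [0.638  0.0635 0.2001] [-0.07  0.35  0.55] [ 0.1   0.42  1.64 -0.    1.08 -0.  ]
low 4.43 [0.6388 0.0643 0.1062] [-1.09  0.24  0.98] [ 0.1   0.53  1.7  -0.    0.9  -0.  ]
```

View pics/scene2.png

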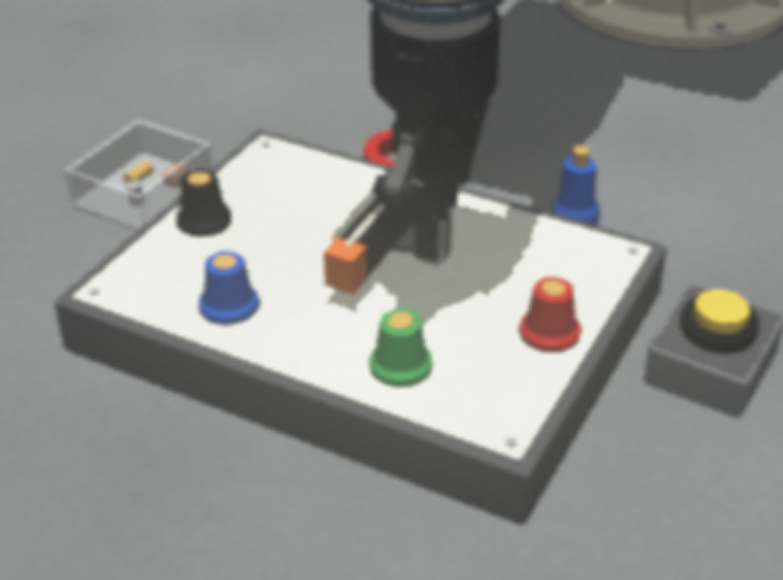

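The closed fingertips (435,255) sit on the anticlockwise side of the selector arm, clear of it and of the green connector (400,345). I'll lower and push now.

```bash
python3 - <<'E'
from h import *
s=1
for phi,off,v in[(.1,.05,.1),(.1,.024,.06)]+[(a,.022,.05) for a in(0,-.1,-.2,-.3,-.36,-.40)]:
    p,q=pose(phi,off,.085,s); bot.servo_line(p,q,v); st(phi)
bot.dwell(.3); st()
p,q=pose(-.40,.05,.085,s); bot.servo_line(p,q,.08)
p[2]=.2; bot.servo_line(p,q,.2)
for c in("scene","side"):
    r=snap(c,c+"3.png",(100,100,400,325) if c=="scene" else (130,110,390,305),2.6)
    np.savez(c+"3.npz",**{k:r[k] for k in("intrinsics","view")})
st()
E
```

```text
0.1 4.78 [0.6376 0.0643 0.0848] [-0.83 -0.23  0.63] [ 0.1   0.56  1.71 -0.    0.87 -0.  ]
0.1 5.37 [0.6406 0.0381 0.0851] [ 1.14 -0.2   0.05] [ 0.06  0.56  1.71  0.    0.87 -0.04]
0 5.72 [0.6433 0.029  0.085 ] [-0.36  0.57 -0.76] [0.04 0.56 1.71 0.   0.87 0.04]
-0.1 6.03 [0.6451 0.0211 0.085 ] [ 1.01 -0.61  0.33] [ 0.03  0.57  1.7  -0.    0.87  0.13]
-0.2 6.33 [0.646 0.013 0.085] [ 0.37 -0.94 -0.28] [ 0.02  0.57  1.7  -0.    0.87  0.21]
-0.3 6.64 [0.6462 0.0049 0.085 ] [-0.31 -0.06  0.34] [ 0.01  0.57  1.7  -0.    0.87  0.3 ]
-0.36 6.89 [0.646 0.    0.085] [-0.32  0.51 -0.26] [-0.    0.57  1.7  -0.    0.87  0.35]
-0.4 7.14 [ 0.6457 -0.0032  0.085 ] [-0.69  0.93  0.78] [-0.01  0.57  1.7  -0.    0.87  0.39]
 7.44 [ 0.6457 -0.0032  0.085 ] [-0.35  0.31  0.2 ] [-0.01  0.57  1.7   0.    0.87  0.39]
 8.77 [0.6555 0.0224 0.1981] [-0.29  0.84 -0.4 ] [ 0.03  0.45  1.61 -0.    1.09  0.43]
```

View pics/scene3.png

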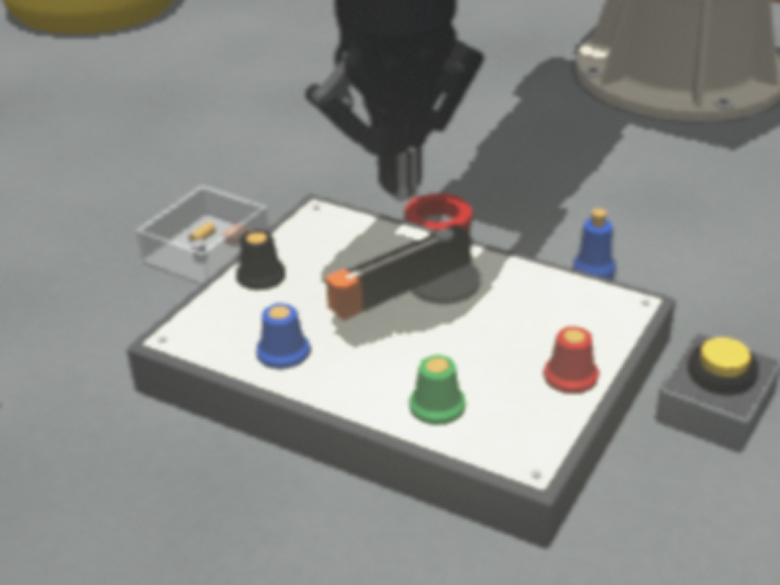

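View pics/side3.png

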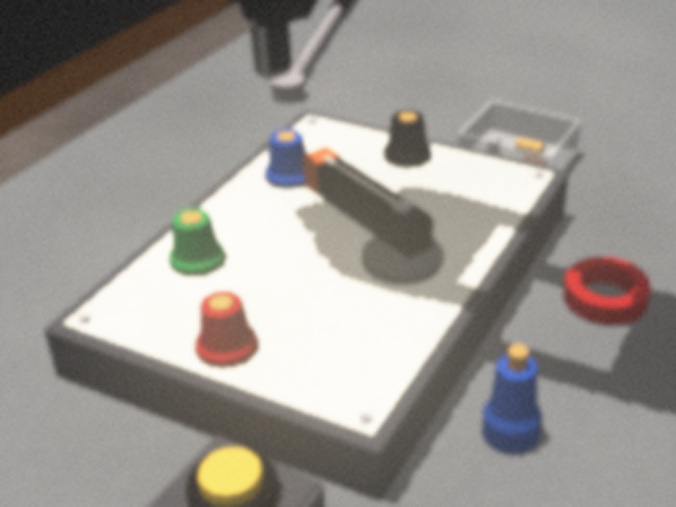

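Scene: the orange tip's top is at about (340,281), the white line's rear end at (450,236) and the blue dot at (279,313). Side: tip (320,155), line rear (408,209), blue dot (287,136). I'll compute the arm's line from these.

```bash
python3 - <<'E'
from h import *
for n,o,t,b,c in(("scene",(100,100),(340,281),(450,236),(279,313)),("side",(130,110),(320,155),(408,209),(287,136))):
    r=np.load(n+"3.npz");f=lambda p,z:px2w(r,o[0]+p[0]/2.6,o[1]+p[1]/2.6,z)[:2]
    T,B,C=f(t,.091),f(b,.091),f(c,.083)
    a=lambda v:np.arctan2(v[1],v[0])
    d=(T-B)/np.linalg.norm(T-B);v=C-AX
    print(n,T,B,C,"line ang",a(T-B),"axis-tip",a(T-AX),"axis-blue",a(v),"r",np.linalg.norm(T-AX))
    # predicted pixels of line for arm at -.408 and -.50
    for ph in(-.41,-.50):
        print(ph,[((w2px(r,[*(AX+k*np.array([np.cos(ph),np.sin(ph)])),.091])-o)*2.6).round(0) for k in(-.02,.105,.15)])
E
```

```text
scene [ 0.65838158 -0.02993707] [0.56403692 0.01063107] [ 0.70491169 -0.05237593] line ang -0.4060974616272639 axis-tip -0.37590836602950156 axis-blue -0.40090536759282003 r 0.10006893564254744
-0.41 [array([465., 227.]), array([332., 281.]), array([279., 303.])]
-0.5 [array([466., 228.]), array([326., 275.]), array([271., 293.])]
side [ 0.6552918  -0.02922292] [0.56105444 0.00536251] [ 0.70245017 -0.05390952] line ang -0.3517415511694483 axis-tip -0.38075729839150135 axis-blue -0.41672487279671044 r 0.09693386577877681
-0.41 [array([420., 221.]), array([317., 150.]), array([285., 128.])]
-0.5 [array([418., 222.]), array([327., 146.]), array([300., 123.])]
```

The arm is at about -0.38 to -0.40 rad in world axes. The blue connector's direction is -0.41, so it's about 4 mm off at the connector against a 15 mm limit. I'll press the button next.

```bash
python3 - <<'E'
from h import *
b=[.551,.239];q=ori(0.,1)
bot.reach([*b,.2],q); bot.servo_line([*b,.085],q,.12); bot.dwell(.3); st("hover")
f0=get_obs()["wrist_force"][2]
for z in np.arange(.076,.0639,-.001):
    bot.servo_line([*b,z],q,.03); bot.dwell(.1); o=get_obs(); f=o["wrist_force"][2]-f0
    print(round(z,4),o["position"][2].round(4),f.round(2))
    if f>12: break
bot.dwell(.4); f=get_obs()["wrist_force"]; st("pressed")
snap("side","side4.png",(130,180,330,330),3)
bot.servo_line([*b,.1],q,.08); bot.servo_line([*b,.25],q,.2); bot.dwell(.3)
snap("side","side5.png",(130,110,390,330),2.6); st("up")
E
```

```text
hover 11.12 [0.5512 0.2391 0.0855] [ 0.14 -0.34 -0.05] [0.41 0.51 1.81 0.   0.82 0.41]
0.076 0.076 -0.94
0.075 0.0751 -0.65
0.074 0.0741 0.68
0.073 0.0731 1.4
0.072 0.072 0.99
0.071 0.071 2.36
0.07 0.07 2.8
0.069 0.0691 3.22
0.068 0.0681 5.1
0.067 0.0679 13.11
pressed 15.22 [0.5512 0.2391 0.0679] [-1.07 -0.48 13.93] [0.41 0.54 1.81 0.   0.79 0.41]
up 17.09 [0.5508 0.2389 0.2493] [0.24 0.1  0.5 ] [ 0.41  0.31  1.69 -0.    1.14  0.41]
```

View pics/side4.png

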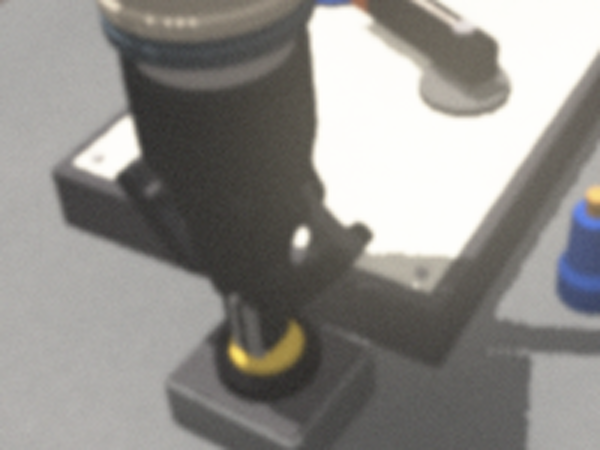

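View pics/side5.png

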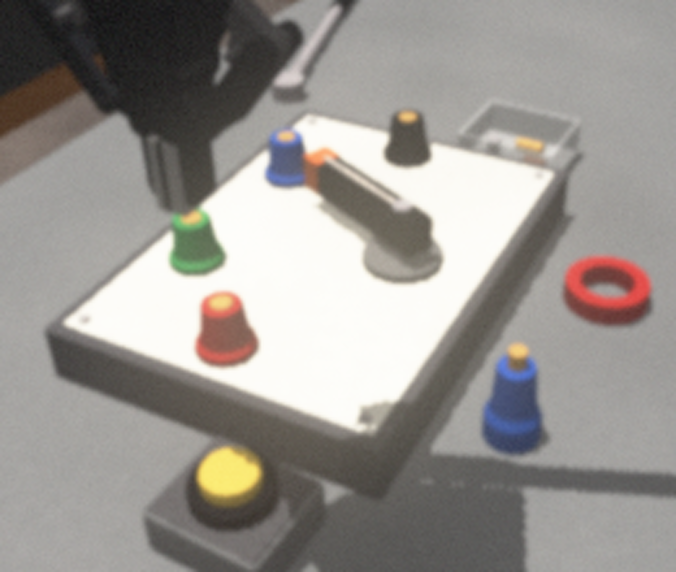

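The press shows the fingertips on the button, which travelled the full 6 mm and hit its hard stop. In the second picture the button is back up (230,475), the arm still points at the blue connector (tip 320,155; blue 287,136), and the loose things haven't moved.

```bash
python3 -c "
from h import *
hand_in()"
```

```text
the job is handed in; nothing more can be done
```

I pushed the selector arm clockwise with the closed fingertips, from its anticlockwise side only, until it pointed at the blue connector on the box. I then pressed the yellow button fully, released it, backed away and handed the job in at about 17 s of the 51 s allowed; no verdict is reported.

- **Selector:** The blue connector lies at about -0.41 rad in world axes. Tip position gave -0.376 (scene camera) and -0.381 (side camera), and the fingertip stopped at -0.40. That puts the aim roughly 2 to 5 mm off, against 15 mm allowed. The white line's direction disagreed between cameras: -0.406 from the scene camera and -0.352 from the side. Taken alone, the side reading would mean about 8 mm off, still inside the limit.
- **Button:** The force rose to about 5 N over roughly 6 mm of travel, then jumped to 13 N at the hard stop, and I held it there for about 0.4 s. The last picture shows the button back up.
- **Loose things:** The tape roll, spare connector and parts tray look unmoved in the last picture, judged by eye rather than measured. The gripper was clear of everything when I handed in.

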